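# Hang the lift-off door on the small-animal carrier

## Robot

A 6-joint arm with a two-finger parallel gripper is mounted at the origin on the work surface. World frame = base frame: x ahead of the robot, y to its left, z up, the work surface at z = 0. Lengths are in m, angles in rad, forces in N, time in s.
With the tool pointing down it reaches from about 0.35 to 0.875 m from the base axis. Payload 15.5 kg.
Tool frame: the origin (TCP) lies between the finger pads, 19 mm behind the fingertips; this is the grasp point; z points along the fingers, y is the line along which they close (so a half turn about z gives the same grasp; the last joint's range is limited). The gripper opens to 85 mm and grips with 20 to 120 N. Pads are 22 mm wide; open, the fingers measure 114 mm over their backs; the gripper's body (76 mm by 85 mm) begins 54 mm behind the grasp point. The pads swing forward as they close: fully open they stand 13 mm farther back than shut.
Start: joints at [-0.096, 0.494, 1.345, -0, 1.302, -0.096], TCP at [0.625, 0, 0.25] pointing down, gripper open.
Joint ranges: [-2.91, 2.91], [-0.82, 2.16], [0.22, 2.67], [-1.22, 4.37], [0.12, 2.79], [-3.08, 3.08]. Speed limits (rad/s): [1.89, 1.89, 2.57, 3.01, 3.01, 3.01].

## Interface

Orientations are given as a rotation vector (axis times angle).
In Python, from plant import arm gives the robot as it stands. The module is installed in compiled form; this text tells all that it offers.
- The arm moves only by the shell command python3 -m creep 'ROWS' [FORCE]. ROWS is JSON, a list of rows, each an object with "fingers": the finger opening in mm, from 0 to 85.4; "delta_pos": the shift along the tool's x, y, z in mm, a list of three; "rotation": the turn, a rotation vector about the tool's x, y, z in rad, a list of three. In form: [{"fingers": fingers, "delta_pos": [tx, ty, tz], "rotation": [ax, ay, az]}, ...]. A call has 1 to 20 rows; each row is the pose to reach, as a shift and turn from the pose commanded when the call began, along the tool's axes at that moment; what a row does not reach only later rows make up. A row lasts 1/10 s, in which the tool goes at most 50 mm and 8.59 degrees, less where a joint would pass 70% of its speed; a pose out of reach is approached as far as the arm can. A call with a gripper value outside its range is refused whole. The fingers move at their own pace and stop on an object; FORCE is the grip in N (left out, the last holds). Time passes only in rows, so rows that repeat a pose let the fingers close. It gives the time, the measured TCP pose, the force, the opening and the grip force at its end, in the units of the state.
- arm.get_obs(): the state, without advancing time (a new reading comes with each control period).
- arm.read_camera(name): name is "scene" or "side" or "wrist"; returns (picture, depth): 400x640x3 uint8, blue, green, red; 400x640 float32, m along the optical axis (not along the pixel's ray), 0 where there is no reading.
- arm.camera_info(name): a dict with "fx", "fy", "cx", "cy" (pixels), "position" and "rotation" of the camera in the world. Camera axes: x right, y down, z forward; pixel columns grow to the right and rows downward; lengths in m; the calibration is good to about 2 mm. The wrist camera is an equidistant fisheye: a pixel r from the principal point sees the ray r / f radians off the axis. A picture is of the moment at which its call begins: read the wrist's pose just before it. camera_info takes no time and is no camera call; for the wrist camera it gives the pose at the moment of the call.
- arm.job_done(): hands the job in; it is judged then, once.
The state is a dict: "time_s": time; "qpos": joint angles; "dq": joint speeds; "joint_efforts": joint torques, N m; "tcp_pos": TCP position; "ee_rot": TCP orientation; "wrist_force": force on the tool from outside, world axes, zero at the start; "ft_torque": the same for the moment, N m; "gripper_width": finger opening in m; "gripper_force": force on a finger pad.
Only numpy, scipy, OpenCV 4.12 (cv2) and the standard library are available. Lean on these libraries where they do the work, as an engineer would, in place of code of your own. Each camera call takes 0.05 s, during which the arm holds its last target. There are 200 camera calls.

## Task

The carrier's barred door has been washed and is standing in the drying rack beside a narrower door that belongs to another carrier. Take the wide door by the tab on top, lift it out and lower it onto the empty carrier until both of its open knuckles sit fully down over the two pins in the doorway; do not drop it from above: let go only once the knuckles are over the pins, and leave it hanging still and upright. Leave the narrow door in its place.

Things in the scene. Friction and masses are not known exactly. Their poses are not given: they have to be found in the camera images.
- wide_door: Steel barred door, 0.3 kg. Origin: middle of lower edge; z up, y along width, x through thickness. mm: panel 112 wide, 6 thick, 113 high; rail above 186 x 8, to z 127; grab tab on it 44 wide (y), 8 thick (x), z 127-168: pinch across x, TCP at z 152. Under the rail at y +-85 open knuckles (upside-down U, 12 wide in y): slot 12 in x, top at z 109, lips flare from z 98 to a 44 mouth at z 69
- narrow_door: The wrong door, to be left alone: same steel, heights, tab and knuckle shape, origin and axes as the wide door, but panel 60 mm wide, rail 116 long, knuckles at y +-50. 0.22 kg
- rack: White plastic drying rack, fixed, base 190 (x) x 150 x 10 mm thick. Origin: centre of underside. The doors stand upright on the base, one in each of two slots at x +-55, their width along y, 2 degrees of lean at most; which is where varies. Slot walls 76 long (y), up to z 52: lift a door straight up by over 45 mm to free it
- carrier: Clear box on grey floor, fixed, 230 wide (y), 145 high. Origin: table under hinge line, mid doorway; +x goes in (to 165 mm), z up. Posts at y +-109; from them two pins, 8 mm dia, run inward along y, axis x 0, z 135, |y| 104 to 68. Roof open to x 46. Hung door: origin at x 0, y 0, z 30, y axes parallel (either way round), side play 11; swings freely. Lower from straight above, 55 mm or more up
Mind the look-alikes: they are no part of the job. What is shaped like the wide_door but red is not meant.

How it is judged:
On the way, in this order (a step that is already met when the one before it is completed fails the run):
1. the wide door is held and lifted clear of the rack (its lower edge over 70 mm above the table) (height (world z) of wide_door above 0.07 m and contact force between the fingers and wide_door above 1 N), for 0.1 s.
2. still held, the wide door is lowered so that both knuckles are over the pins, within 30 mm of fully down (x of wide_door in the frame of carrier between -0.035 and 0.035 m and y of wide_door in the frame of carrier between -0.02 and 0.02 m and z of wide_door in the frame of carrier between 0.02 and 0.06 m and angle between the y axis of wide_door and the y axis of carrier, either way round below 0.26 rad and contact force between the fingers and wide_door above 1 N), for 0.05 s.
At the end, for the whole second after the job is handed in: Wide door hangs released on both pins, fully down: origin within 20 mm (x), 18 mm (y) of the carrier's and 23 to 38 mm above it, width along the pins within 0.10 rad, upright within 0.17 rad, under 0.05 m/s and 0.5 rad/s; narrow door upright within 0.17 rad and 30 mm of its start (x of wide_door in the frame of carrier between -0.02 and 0.02 m and y of wide_door in the frame of carrier between -0.018 and 0.018 m and z of wide_door in the frame of carrier between 0.023 and 0.038 m and angle between the y axis of wide_door and the y axis of carrier, either way round below 0.1 rad and angle between each of wide_door, narrow_door's own z axis and vertical below 0.17 rad and linear speed of wide_door below 0.05 m/s and angular speed of wide_door below 0.5 rad/s and distance of narrow_door from where it was at the start of the episode below 0.03 m); the robot touches nothing.
It fails at once if the narrow door is taken or knocked out of its place (moved over 30 mm) (distance of narrow_door from where it was at the start of the episode above 0.03 m).
It also fails if it takes over 43 s, if anything falls off the work surface, if the arm or the gripper's body presses on something with over 40 N, if the wrist force passes 120 N, or if a joint passes its speed limit or range.

## Working session

There is one attempt and no reset: what is moved stays moved. The work goes in short steps, Python scripts to look and compute and a shell command to move; the robot and the scene stay as the last step left them, time stands still between calls to the robot, and variables do not carry over. Pictures are saved under pics/ and viewed, at most 10 in all, crops included, and the job is handed in when it is done.

```bash
mkdir -p pics
cat > h.py <<'E'
import numpy as np, cv2
from plant import arm
from scipy.spatial.transform import Rotation as R
def rot(i):
    r=np.array(i["rotation"],float)
    return r if r.shape==(3,3) else (R.from_rotvec(r).as_matrix() if r.size==3 else R.from_quat(r).as_matrix())
def grab(n):
    i=arm.camera_info(n); p,d=arm.read_camera(n); np.savez(f"{n}.npz",p=p,d=d,R=rot(i),t=i["position"],k=[i["fx"],i["fy"],i["cx"],i["cy"]]); return p,d
def cloud(n):
    z=np.load(f"{n}.npz"); fx,fy,cx,cy=z["k"]; d=z["d"]; v,u=np.mgrid[:400,:640]
    if n=="wrist":
        a=(u-cx)/fx;b=(v-cy)/fy;r=np.hypot(a,b)+1e-9;s=np.tan(r)/r;X=a*s*d;Y=b*s*d
    else: X=(u-cx)/fx*d;Y=(v-cy)/fy*d
    P=np.stack([X,Y,d],-1)@z["R"].T+z["t"]; P[d==0]=np.nan
    return P
E
python3 - <<'E'
from h import *
for n in("scene","side"):
    p,d=grab(n); cv2.imwrite(f"pics/{n}0.png",p); print(arm.camera_info(n))
print(arm.get_obs())
E
```

```text
{'fx': 386.37158593595115, 'fy': 386.37158593595115, 'cx': 325.4521187802315, 'cy': 198.05230816520168, 'position': array([ 0.37837892, -0.48454994,  0.85187393]), 'rotation': array([-2.55425026,  0.21050914, -0.04798779])}
{'fx': 441.77830513519206, 'fy': 441.77830513519206, 'cx': 324.4177547167248, 'cy': 209.19858119639272, 'position': array([-0.02784282,  0.86171177,  0.64056455]), 'rotation': array([-0.64185431,  2.44881511, -1.36651856])}
{'time_s': 0.1, 'qpos': array([-9.54947282e-02,  4.94129572e-01,  1.34607806e+00, -2.30528210e-05,
        1.30248303e+00, -9.54921180e-02]), 'dq': array([-0.00075943, -0.00217543, -0.00199502, -0.00034558,  0.00262074,
       -0.00184781]), 'joint_efforts': array([ 1.84837576e-03, -8.83585095e+01, -3.84566367e+01, -1.63215273e-04,
        5.08969635e-03, -3.09245672e-05]), 'tcp_pos': array([6.24696056e-01, 2.85396061e-05, 2.49451549e-01]), 'ee_rot': array([-2.22084857e+00, -2.22085638e+00,  1.12437364e-03]), 'wrist_force': array([ 0.57158856,  0.04005398, -0.24832837]), 'ft_torque': array([ 0.00575712, -0.02398837,  0.02601164]), 'gripper_force': 0.0, 'gripper_width': 0.0852155918163409}
```

View pics/scene0.png

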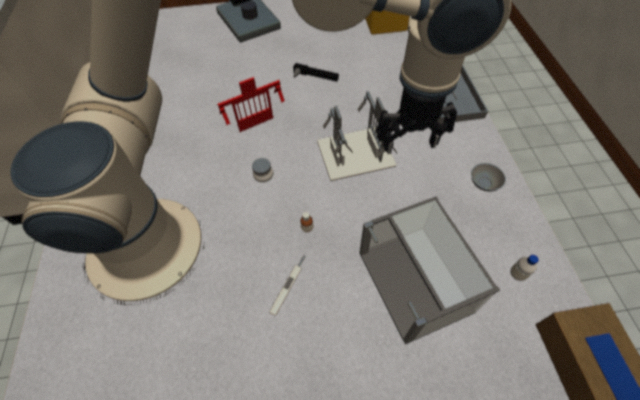

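View pics/side0.png

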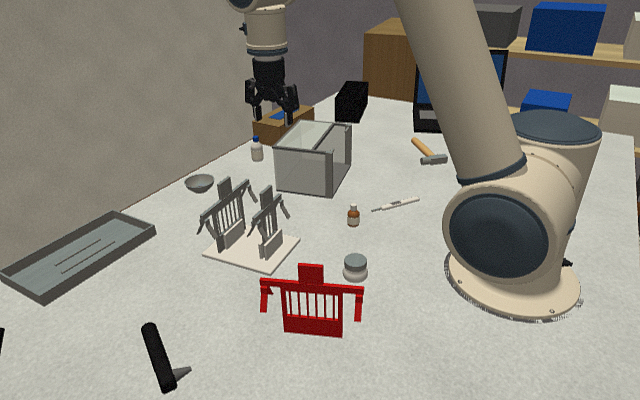

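The scene view shows the rack at about (357,155) and the carrier at about (428,270). In the side view the far door (tab 224,187) looks wider than the near one (tab 266,192); the red one at (311,300) is a decoy. Next I'll measure them.

Run:
```python
from h import *
S=cloud("side"); C=cloud("scene")
f=lambda a:np.round(a,3)
for n,P,px in(("side",S,[(224,187),(266,192),(250,250),(233,215),(205,215),(247,185),(256,220),(288,213)]),("scene",C,[(345,165),(365,226),(436,201),(496,290),(408,336),(372,240),(408,312),(335,115),(369,97)])):
    for u,v in px: print(n,u,v,f(np.nanmedian(P[v-1:v+2,u-1:u+2].reshape(-1,3),0)))
im=np.load("side.npz")["p"];cv2.imwrite("pics/side_c.png",cv2.resize(im[110:280,180:360],None,fx=3.5,fy=3.5,interpolation=2)[:600])
im=np.load("scene.npz")["p"];cv2.imwrite("pics/scene_c.png",cv2.resize(im[90:345,300:510],None,fx=2.35,fy=2.35,interpolation=2))
```

```text
side 224 187 [0.616 0.214 0.163]
side 266 192 [0.507 0.199 0.171]
side 250 250 [0.556 0.218 0.01 ]
side 233 215 [ 0.705  0.108 -0.   ]
side 205 215 [0.608 0.29  0.133]
side 247 185 [0.624 0.125 0.123]
side 256 220 [0.502 0.249 0.128]
side 288 213 [0.499 0.137 0.086]
scene 345 165 [0.529 0.159 0.01 ]
scene 365 226 [ 0.515 -0.11   0.145]
scene 436 201 [ 0.68  -0.075  0.146]
scene 496 290 [ 0.729 -0.284  0.145]
scene 408 336 [ 0.562 -0.322  0.06 ]
scene 372 240 [ 0.538 -0.102  0.059]
scene 408 312 [ 0.587 -0.262  0.009]
scene 335 115 [0.507 0.204 0.159]
scene 369 97 [0.612 0.277 0.137]
```

View pics/side_c.png

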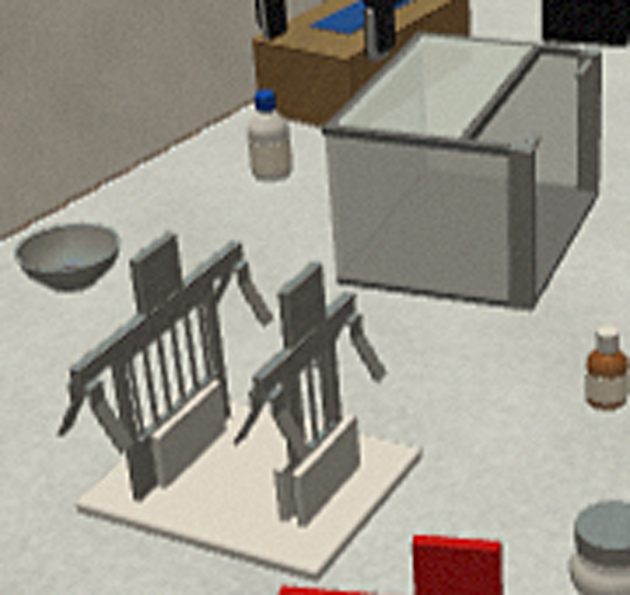

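View pics/scene_c.png

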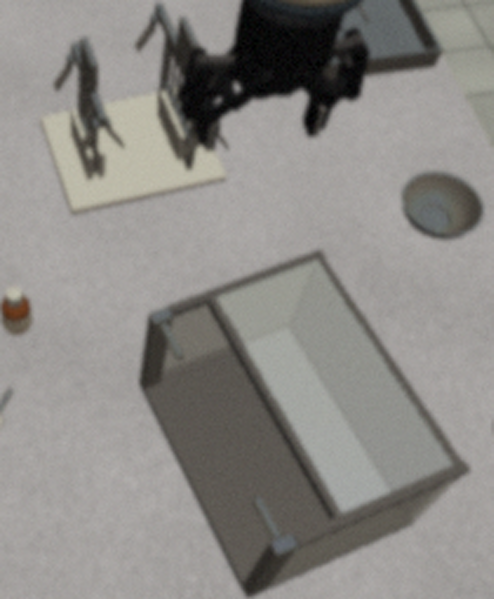

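The wide door stands in the far slot (+x) and the carrier's doorway faces roughly -x, with both pins visible. In the scene crop the left pin runs (165,318)-(181,357) and the right one (258,498)-(283,543).

```bash
cat > m.py <<'E'
from h import *
def ray(n,u,v,z0):
    z=np.load(f"{n}.npz");fx,fy,cx,cy=z["k"];a,b=(u-cx)/fx,(v-cy)/fy
    if n=="wrist": r=np.hypot(a,b)+1e-9;s=np.tan(r)/r;a*=s;b*=s
    d=z["R"]@np.array([a,b,1]);return (z["t"]+d*(z0-z["t"][2])/d[2])[:2]
def line(P,ref,zr,dist):
    q=P.reshape(-1,3);q=q[~np.isnan(q[:,0])]
    m=(q[:,2]>zr[0])&(q[:,2]<zr[1])&(np.hypot(*(q[:,:2]-ref).T)<dist);q=q[m]
    for _ in range(3):
        c=np.median(q,0);_,_,V=np.linalg.svd(q[:,:2]-q[:,:2].mean(0),full_matrices=False);v=V[0]*np.sign(V[0,1]);nn=np.array([v[1],-v[0]])
        e=(q[:,:2]-c[:2])@nn;q=q[abs(e)<.015]
    s=(q[:,:2]-c[:2])@v;lo,hi=np.percentile(s,[1,99])
    return np.round(c[:2]+v*(lo+hi)/2,4),"yaw",round(np.degrees(np.arctan2(-v[0],v[1])),2),"len",round(hi-lo,4),len(q),"zmax",round(np.percentile(q[:,2],98),4)
E
python3 - <<'E'
from m import *
S=cloud("side");C=cloud("scene")
print("rail",line(S,[.616,.21],(.115,.128),.12));print("tab",line(S,[.616,.21],(.135,.175),.05))
print("nrail",line(S,[.505,.2],(.115,.128),.075));print("ntab",line(S,[.505,.2],(.135,.175),.04))
g=lambda u,v:(300+u/2.35,90+v/2.35)
for p in[(165,318),(181,357),(258,498),(283,543)]: print(np.round(ray("scene",*g(*p),.139),4))
E
```

```text
rail (array([0.566 , 0.1817]), 'yaw', np.float64(-68.68), 'len', np.float64(0.12), 39, 'zmax', np.float64(0.1278))
tab (array([0.6169, 0.2098]), 'yaw', np.float64(3.7), 'len', np.float64(0.0912), 258, 'zmax', np.float64(0.1739))
nrail (array([0.5076, 0.1955]), 'yaw', np.float64(4.09), 'len', np.float64(0.1144), 148, 'zmax', np.float64(0.1277))
ntab (array([0.5076, 0.1983]), 'yaw', np.float64(3.73), 'len', np.float64(0.0732), 232, 'zmax', np.float64(0.1741))
[ 0.5277 -0.1065]
[ 0.5328 -0.1467]
[ 0.5641 -0.2786]
[ 0.5733 -0.316 ]
```

```bash
python3 -m creep '[{"fingers":85,"delta_pos":[50,-8,-40],"rotation":[0,0,0]},{"fingers":85,"delta_pos":[95,-8,-60],"rotation":[0,0,-0.03]},{"fingers":85,"delta_pos":[140,-8,-60],"rotation":[0,0,-0.068]},{"fingers":85,"delta_pos":[160,-8,-60],"rotation":[0,0,-0.068]},{"fingers":85,"delta_pos":[160,-8,-60],"rotation":[0,0,-0.068]},{"fingers":85,"delta_pos":[160,-8,-60],"rotation":[0,0,-0.068]},{"fingers":85,"delta_pos":[160,-8,-60],"rotation":[0,0,-0.068]}]' 40
python3 - <<'E'
from m import *
p,d=grab("wrist");cv2.imwrite("pics/w1.png",p);grab("side")
print(arm.camera_info("wrist"))
for n in("wrist","side"):
    S=cloud(n)
    print(n,"rail",line(S,[.617,.21],(.120,.1355),.105));print("tab",line(S,[.617,.21],(.142,.18),.05));print("ntab",line(S,[.5076,.198],(.142,.18),.04))
E
```

```text
time_s: 0.8
tcp_pos: [0.6169, 0.1592, 0.3096]
ee_rot: [-2.145, -2.295, 0.001]
wrist_force: [-0.5, 0.6, 0.4]
gripper_width: 0.0851
gripper_force: 0.0
{'fx': 309.70691628693146, 'fy': 309.70691628693146, 'cx': 320.73630338503443, 'cy': 203.4153668037348, 'position': array([0.61267798, 0.22701254, 0.43387164]), 'rotation': array([2.86596982, 0.09646013, 0.01269713])}
wrist rail (array([0.6123, 0.2055]), 'yaw', np.float64(7.09), 'len', np.float64(0.1806), 123, 'zmax', np.float64(0.1351))
tab (array([0.6207, 0.207 ]), 'yaw', np.float64(5.88), 'len', np.float64(0.0425), 498, 'zmax', np.float64(0.1793))
ntab (array([0.5146, 0.1953]), 'yaw', np.float64(5.95), 'len', np.float64(0.0425), 989, 'zmax', np.float64(0.1791))
side rail (array([0.6169, 0.2092]), 'yaw', np.float64(5.54), 'len', np.float64(0.1833), 314, 'zmax', np.float64(0.1352))
tab (array([0.6169, 0.2084]), 'yaw', np.float64(3.53), 'len', np.float64(0.0446), 220, 'zmax', np.float64(0.178))
ntab (array([0.5079, 0.1963]), 'yaw', np.float64(3.62), 'len', np.float64(0.0445), 213, 'zmax', np.float64(0.1779))
```

View pics/w1.png

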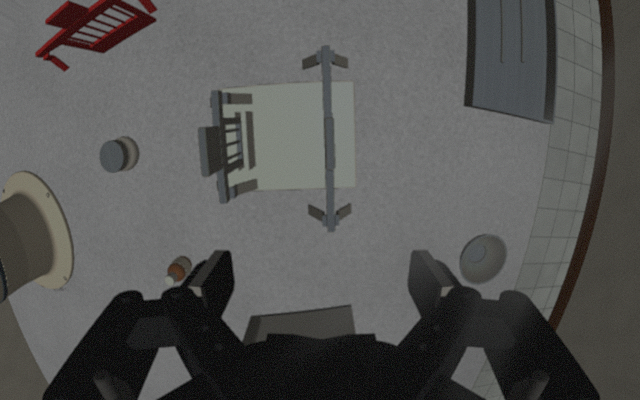

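The wrist view confirms the wide door: its rail ends are at (325,46) and (331,230), and the narrow one is at about (215,148). The tab centre is at (0.6207, 0.2075), yaw about 5.5°, from both cameras.

```bash
python3 -m creep '[{"fingers":60,"delta_pos":[40,7,20],"rotation":[0,0,-0.028]},{"fingers":60,"delta_pos":[47,7,60],"rotation":[0,0,-0.028]},{"fingers":60,"delta_pos":[47,7,95],"rotation":[0,0,-0.028]},{"fingers":60,"delta_pos":[47,7,125],"rotation":[0,0,-0.028]},{"fingers":60,"delta_pos":[47,7,142],"rotation":[0,0,-0.028]},{"fingers":50,"delta_pos":[47,7,148],"rotation":[0,0,-0.028]},{"fingers":40,"delta_pos":[47,7,148],"rotation":[0,0,-0.028]},{"fingers":30,"delta_pos":[47,7,148],"rotation":[0,0,-0.028]},{"fingers":20,"delta_pos":[47,7,148],"rotation":[0,0,-0.028]},{"fingers":14,"delta_pos":[47,7,148],"rotation":[0,0,-0.028]},{"fingers":10,"delta_pos":[47,7,148],"rotation":[0,0,-0.028]},{"fingers":4,"delta_pos":[47,7,148],"rotation":[0,0,-0.028]},{"fingers":0,"delta_pos":[47,7,148],"rotation":[0,0,-0.028]},{"fingers":0,"delta_pos":[47,7,148],"rotation":[0,0,-0.028]},{"fingers":0,"delta_pos":[47,7,148],"rotation":[0,0,-0.028]},{"fingers":0,"delta_pos":[47,7,148],"rotation":[0,0,-0.028]}]' 60
```

```text
time_s: 2.5
tcp_pos: [0.6211, 0.2074, 0.1626]
ee_rot: [2.112, 2.325, 0.001]
wrist_force: [-2.2, -0.4, 6.0]
gripper_width: 0.0069
gripper_force: 59.7
```

```bash
python3 -m creep '[{"fingers":0,"delta_pos":[0,0,-10],"rotation":[0,0,0]},{"fingers":0,"delta_pos":[0,0,-25],"rotation":[0,0,0]},{"fingers":0,"delta_pos":[0,0,-45],"rotation":[0,0,0]},{"fingers":0,"delta_pos":[0,0,-65],"rotation":[0,0,0]},{"fingers":0,"delta_pos":[0,0,-90],"rotation":[0,0,0]},{"fingers":0,"delta_pos":[0,0,-120],"rotation":[0,0,0]},{"fingers":0,"delta_pos":[0,0,-150],"rotation":[0,0,0]},{"fingers":0,"delta_pos":[0,0,-175],"rotation":[0,0,0]},{"fingers":0,"delta_pos":[0,0,-190],"rotation":[0,0,0]},{"fingers":0,"delta_pos":[0,0,-190],"rotation":[0,0,0]},{"fingers":0,"delta_pos":[0,0,-190],"rotation":[0,0,0]}]' 80
python3 - <<'E'
from m import *
p,d=grab("side");cv2.imwrite("pics/side2.png",p)
grab("scene");grab("wrist")
S=cloud("side");print("narrow tab",line(S,[.5076,.198],(.142,.18),.04))
for n in ("side","wrist"):
  S=cloud(n);print(n,"rail",line(S,[.621,.207],(.312,.324),.11))
o=arm.get_obs();print(o["tcp_pos"],o["ee_rot"],o["gripper_width"])
# carrier rim in scene: high points
C=cloud("scene");q=C.reshape(-1,3);m=(abs(q[:,2]-.145)<.004)&(q[:,0]>.48)&(q[:,0]<.78)&(q[:,1]<-.04)&(q[:,1]>-.38)
q=q[m][:,:2].astype(np.float32);print(len(q),cv2.minAreaRect(q))
E
```

```text
time_s: 3.6
tcp_pos: [0.6204, 0.2073, 0.3515]
ee_rot: [-2.112, -2.325, 0.001]
wrist_force: [-0.1, 0.7, -4.7]
gripper_width: 0.0068
gripper_force: 78.2
narrow tab (array([0.5075, 0.1966]), 'yaw', np.float64(3.31), 'len', np.float64(0.0434), 211, 'zmax', np.float64(0.1778))
side rail (array([0.616 , 0.2088]), 'yaw', np.float64(5.32), 'len', np.float64(0.1842), 322, 'zmax', np.float64(0.3236))
wrist rail (array([0.6192, 0.2284]), 'yaw', np.float64(5.14), 'len', np.float64(0.1431), 212, 'zmax', np.float64(0.324))
[0.62029013 0.20725465 0.35062731] [-2.11140829 -2.32451093  0.00294677] 0.006999817300219416
6715 ((0.6234791278839111, -0.1933714598417282), (0.17786383628845215, 0.23184525966644287), 12.943123817443848)
```

View pics/side2.png

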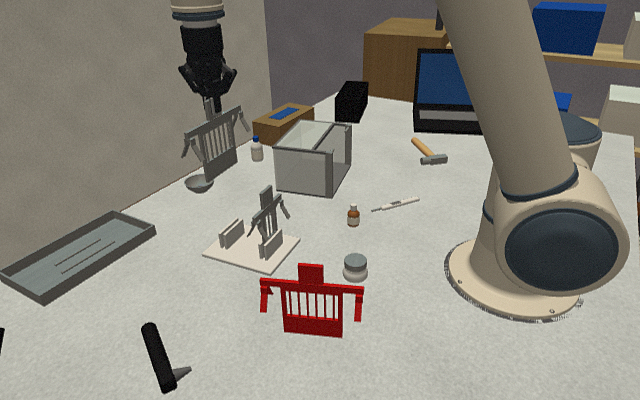

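The door hangs upright in the gripper and clear of the rack, and the narrow one hasn't moved. The rim fit puts the hinge at (0.5494, -0.2104) with yaw 12.9°; the pins gave (0.5495, -0.212). I'll move across at this height.

```bash
python3 -m creep '[{"fingers":0,"delta_pos":[-15,-4,0],"rotation":[0,0,0]},{"fingers":0,"delta_pos":[-40,-11,0],"rotation":[0,0,-0.01]},{"fingers":0,"delta_pos":[-75,-20,0],"rotation":[0,0,-0.025]},{"fingers":0,"delta_pos":[-110,-30,0],"rotation":[0,0,-0.04]},{"fingers":0,"delta_pos":[-145,-39,0],"rotation":[0,0,-0.05]},{"fingers":0,"delta_pos":[-180,-49,0],"rotation":[0,0,-0.06]},{"fingers":0,"delta_pos":[-215,-58,0],"rotation":[0,0,-0.07]},{"fingers":0,"delta_pos":[-250,-68,0],"rotation":[0,0,-0.08]},{"fingers":0,"delta_pos":[-285,-77,0],"rotation":[0,0,-0.09]},{"fingers":0,"delta_pos":[-320,-86,0],"rotation":[0,0,-0.1]},{"fingers":0,"delta_pos":[-355,-96,0],"rotation":[0,0,-0.11]},{"fingers":0,"delta_pos":[-385,-104,0],"rotation":[0,0,-0.12]},{"fingers":0,"delta_pos":[-402,-109,0],"rotation":[0,0,-0.131]},{"fingers":0,"delta_pos":[-410,-111,0],"rotation":[0,0,-0.131]},{"fingers":0,"delta_pos":[-410,-111,0],"rotation":[0,0,-0.131]},{"fingers":0,"delta_pos":[-410,-111,0],"rotation":[0,0,-0.131]},{"fingers":0,"delta_pos":[-410,-111,0],"rotation":[0,0,-0.131]}]'
python3 - <<'E'
from m import *
p,d=grab("wrist");cv2.imwrite("pics/w3.png",p)
grab("side")
for n in ("side","wrist"):
  print(n,"rail",line(cloud(n),[.5495,-.211],(.310,.326),.11))
o=arm.get_obs();print(o["tcp_pos"],o["ee_rot"])
C=cloud("wrist");q=C.reshape(-1,3);m=(abs(q[:,2]-.145)<.005)&(q[:,0]>.48)&(q[:,0]<.78)&(q[:,1]<-.04)&(q[:,1]>-.38)
q=q[m][:,:2].astype(np.float32);print(len(q),cv2.minAreaRect(q))
E
```

```text
time_s: 5.45
tcp_pos: [0.5497, -0.2104, 0.3519]
ee_rot: [-1.954, -2.459, -0.0]
wrist_force: [0.7, 0.2, -4.5]
gripper_width: 0.0068
gripper_force: 78.1
side rail (array([ 0.5454, -0.2071]), 'yaw', np.float64(12.38), 'len', np.float64(0.1794), 147, 'zmax', np.float64(0.3258))
wrist rail (array([ 0.5491, -0.1929]), 'yaw', np.float64(12.5), 'len', np.float64(0.1497), 1116, 'zmax', np.float64(0.326))
[ 0.54978797 -0.21051445  0.35201886] [-1.95429688e+00 -2.45971993e+00 -1.60243596e-04]
19237 ((0.6397738456726074, -0.19130858778953552), (0.14560237526893616, 0.23029106855392456), 13.079026222229004)
```

View pics/w3.png

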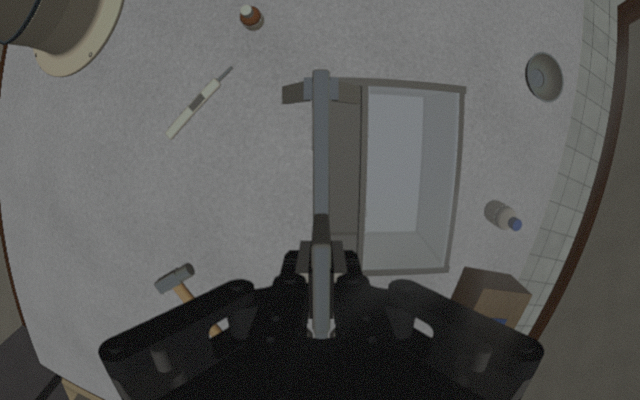

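The wrist view shows the rail (321,70)-(320,330) over the doorway. Its rim fit puts the hinge at (0.550, -0.212), yaw 13.1°. I'll make a 3 mm correction and lower.

```bash
python3 -m creep '[{"fingers":0,"delta_pos":[-3,0,10],"rotation":[0,0,-0.008]},{"fingers":0,"delta_pos":[-3,0,30],"rotation":[0,0,-0.008]},{"fingers":0,"delta_pos":[-3,0,55],"rotation":[0,0,-0.008]},{"fingers":0,"delta_pos":[-3,0,75],"rotation":[0,0,-0.008]},{"fingers":0,"delta_pos":[-3,0,90],"rotation":[0,0,-0.008]},{"fingers":0,"delta_pos":[-3,0,105],"rotation":[0,0,-0.008]},{"fingers":0,"delta_pos":[-3,0,118],"rotation":[0,0,-0.008]},{"fingers":0,"delta_pos":[-3,0,128],"rotation":[0,0,-0.008]},{"fingers":0,"delta_pos":[-3,0,137],"rotation":[0,0,-0.008]},{"fingers":0,"delta_pos":[-3,0,145],"rotation":[0,0,-0.008]},{"fingers":0,"delta_pos":[-3,0,150],"rotation":[0,0,-0.008]},{"fingers":0,"delta_pos":[-3,0,150],"rotation":[0,0,-0.008]},{"fingers":0,"delta_pos":[-3,0,150],"rotation":[0,0,-0.008]}]'
```

```text
time_s: 6.85
tcp_pos: [0.5505, -0.2144, 0.2023]
ee_rot: [1.945, 2.466, 0.0]
wrist_force: [0.9, 0.5, -4.5]
gripper_width: 0.007
gripper_force: 78.0
```

```bash
python3 -m creep '[{"fingers":0,"delta_pos":[0,0,4],"rotation":[0,0,0]},{"fingers":0,"delta_pos":[0,0,8],"rotation":[0,0,0]},{"fingers":0,"delta_pos":[0,0,12],"rotation":[0,0,0]},{"fingers":0,"delta_pos":[0,0,15],"rotation":[0,0,0]},{"fingers":0,"delta_pos":[0,0,18],"rotation":[0,0,0]},{"fingers":0,"delta_pos":[0,0,18],"rotation":[0,0,0]},{"fingers":0,"delta_pos":[0,0,18],"rotation":[0,0,0]}]'
python3 - <<'E'
from m import *
p,_=grab("scene");p2,_=grab("side")
a=cv2.resize(p[140:350,330:510],None,fx=2.2,fy=2.2,interpolation=2);b=cv2.resize(p2[80:220,250:390],None,fx=2.8,fy=3.3,interpolation=2)
cv2.imwrite("pics/c4.png",np.hstack([a,b]))
print(a.shape,b.shape,line(cloud("side"),[.5505,-.214],(.145,.156),.11))
E
```

```text
time_s: 7.55
tcp_pos: [0.5499, -0.2143, 0.1836]
ee_rot: [-1.945, -2.466, 0.001]
wrist_force: [-3.4, -2.7, -7.2]
gripper_width: 0.0068
gripper_force: 78.1
(462, 396, 3) (462, 392, 3) (array([ 0.5766, -0.1958]), 'yaw', np.float64(39.24), 'len', np.float64(0.1776), 32, 'zmax', np.float64(0.1557))
```

View pics/c4.png

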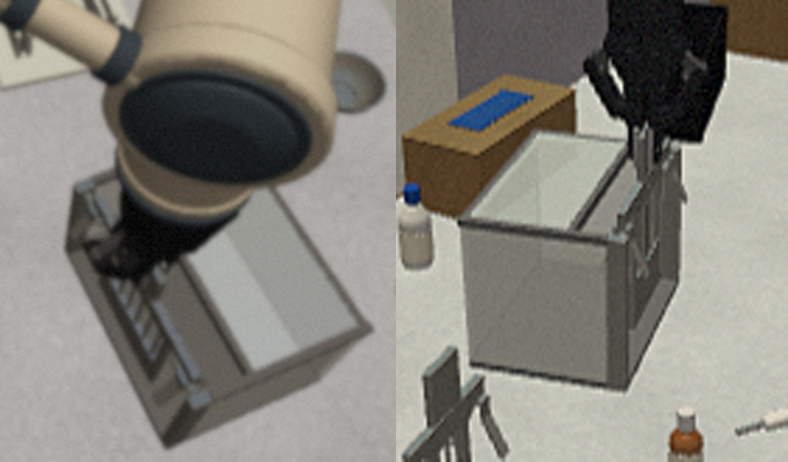

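The door sits in the doorway between the posts with its knuckles over the pins, and the side contact is small. I'll ease it 1 mm in tool -y and set it the rest of the way down.

```bash
python3 -m creep '[{"fingers":0,"delta_pos":[0,-1,0],"rotation":[0,0,0]},{"fingers":0,"delta_pos":[0,-1,1],"rotation":[0,0,0]},{"fingers":0,"delta_pos":[0,-1,2],"rotation":[0,0,0]},{"fingers":0,"delta_pos":[0,-1,2],"rotation":[0,0,0]},{"fingers":0,"delta_pos":[0,-1,2],"rotation":[0,0,0]}]' 40
```

```text
time_s: 8.15
tcp_pos: [0.5496, -0.2146, 0.1825]
ee_rot: [1.945, 2.466, 0.0]
wrist_force: [-4.1, -0.7, 5.5]
gripper_width: 0.007
gripper_force: 79.8
```

The vertical force rose by about 10 N, so the door is resting on the pins. I'll release gently.

```bash
python3 -m creep '[{"fingers":0,"delta_pos":[0,0,-1],"rotation":[0,0,0]},{"fingers":0,"delta_pos":[0,0,-1],"rotation":[0,0,0]},{"fingers":6,"delta_pos":[0,0,-1],"rotation":[0,0,0]},{"fingers":8,"delta_pos":[0,0,-1],"rotation":[0,0,0]},{"fingers":10,"delta_pos":[0,0,-1],"rotation":[0,0,0]},{"fingers":12,"delta_pos":[0,0,-1],"rotation":[0,0,0]},{"fingers":15,"delta_pos":[0,0,-1],"rotation":[0,0,0]},{"fingers":20,"delta_pos":[0,0,-1],"rotation":[0,0,0]},{"fingers":30,"delta_pos":[0,0,-1],"rotation":[0,0,0]},{"fingers":40,"delta_pos":[0,0,-1],"rotation":[0,0,0]},{"fingers":40,"delta_pos":[0,0,-1],"rotation":[0,0,0]},{"fingers":40,"delta_pos":[0,0,-1],"rotation":[0,0,0]}]' 20
python3 - <<'E'
from m import *
grab("wrist");S=cloud("wrist")
for a,r in(((.18,.205),.03),((.145,.162),.11)): print(line(S,[.5496,-.2146],a,r))
E
```

```text
time_s: 9.35
tcp_pos: [0.5493, -0.2146, 0.183]
ee_rot: [1.946, 2.467, 0.0]
wrist_force: [-0.1, -0.3, -0.1]
gripper_width: 0.0404
gripper_force: 0.0
(array([ 0.5485, -0.2098]), 'yaw', np.float64(-76.0), 'len', np.float64(0.0531), 3451, 'zmax', np.float64(0.2042))
(array([ 0.5936, -0.1603]), 'yaw', np.float64(49.52), 'len', np.float64(0.1748), 5097, 'zmax', np.float64(0.1469))
```

```bash
python3 -m creep '[{"fingers":40,"delta_pos":[0,0,-15],"rotation":[0,0,0]},{"fingers":40,"delta_pos":[0,0,-40],"rotation":[0,0,0]},{"fingers":40,"delta_pos":[0,0,-75],"rotation":[0,0,0]},{"fingers":40,"delta_pos":[0,0,-115],"rotation":[0,0,0]},{"fingers":40,"delta_pos":[0,0,-155],"rotation":[0,0,0]},{"fingers":40,"delta_pos":[0,0,-180],"rotation":[0,0,0]},{"fingers":40,"delta_pos":[0,0,-180],"rotation":[0,0,0]},{"fingers":40,"delta_pos":[0,0,-180],"rotation":[0,0,0]},{"fingers":40,"delta_pos":[0,0,-180],"rotation":[0,0,0]},{"fingers":40,"delta_pos":[0,0,-180],"rotation":[0,0,0]},{"fingers":40,"delta_pos":[0,0,-180],"rotation":[0,0,0]},{"fingers":40,"delta_pos":[0,0,-180],"rotation":[0,0,0]},{"fingers":40,"delta_pos":[0,0,-180],"rotation":[0,0,0]},{"fingers":40,"delta_pos":[0,0,-180],"rotation":[0,0,0]},{"fingers":40,"delta_pos":[0,0,-180],"rotation":[0,0,0]}]'
python3 - <<'E'
from m import *
p,_=grab("side");w,_=grab("wrist")
cv2.imwrite("pics/f5.png",np.hstack([cv2.resize(p[80:220,250:390],None,fx=2.8,fy=2.8,interpolation=2),w[:392,180:560]]))
for n in("side","wrist"): print(n,line(cloud(n),[.5496,-.2146],(.163,.205),.04),line(cloud(n),[.5496,-.2146],(.192,.203),.04))
print("narrow",line(cloud("side"),[.5076,.198],(.142,.18),.04))
E
```

```text
time_s: 10.9
tcp_pos: [0.5493, -0.2145, 0.3629]
ee_rot: [-1.946, -2.467, 0.0]
wrist_force: [0.3, 0.3, 0.8]
gripper_width: 0.0401
gripper_force: 0.0
side (array([ 0.5492, -0.2128]), 'yaw', np.float64(10.64), 'len', np.float64(0.047), 84, 'zmax', np.float64(0.1976)) (array([ 0.5511, -0.2125]), 'yaw', np.float64(13.06), 'len', np.float64(0.0462), 23, 'zmax', np.float64(0.1981))
wrist (array([ 0.5518, -0.2133]), 'yaw', np.float64(12.94), 'len', np.float64(0.0424), 437, 'zmax', np.float64(0.1992)) (array([ 0.5523, -0.2133]), 'yaw', np.float64(12.6), 'len', np.float64(0.0424), 369, 'zmax', np.float64(0.1992))
narrow (array([0.5078, 0.1964]), 'yaw', np.float64(3.36), 'len', np.float64(0.0435), 212, 'zmax', np.float64(0.1779))
```

View pics/f5.png

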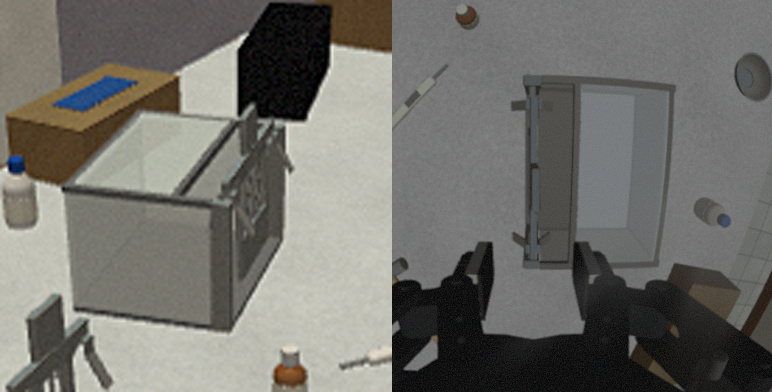

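The door hangs upright in the doorway, tab top at z 0.198 as it should be. I'll check that it's still, then hand in.

```bash
python3 -m creep '[{"fingers":40,"delta_pos":[0,0,0],"rotation":[0,0,0]},{"fingers":40,"delta_pos":[0,0,0],"rotation":[0,0,0]},{"fingers":40,"delta_pos":[0,0,0],"rotation":[0,0,0]},{"fingers":40,"delta_pos":[0,0,0],"rotation":[0,0,0]},{"fingers":40,"delta_pos":[0,0,0],"rotation":[0,0,0]},{"fingers":40,"delta_pos":[0,0,0],"rotation":[0,0,0]},{"fingers":40,"delta_pos":[0,0,0],"rotation":[0,0,0]},{"fingers":40,"delta_pos":[0,0,0],"rotation":[0,0,0]},{"fingers":40,"delta_pos":[0,0,0],"rotation":[0,0,0]},{"fingers":40,"delta_pos":[0,0,0],"rotation":[0,0,0]},{"fingers":40,"delta_pos":[0,0,0],"rotation":[0,0,0]},{"fingers":40,"delta_pos":[0,0,0],"rotation":[0,0,0]},{"fingers":40,"delta_pos":[0,0,0],"rotation":[0,0,0]},{"fingers":40,"delta_pos":[0,0,0],"rotation":[0,0,0]},{"fingers":40,"delta_pos":[0,0,0],"rotation":[0,0,0]},{"fingers":40,"delta_pos":[0,0,0],"rotation":[0,0,0]}]' >/dev/null
python3 - <<'E'
from m import *
X=[]
for i in range(6):
    grab("wrist");X.append(line(cloud("wrist"),[.5496,-.2146],(.192,.203),.04)[0])
X=np.array(X);print(X)
if np.ptp(X,0).max()<.002: print(arm.job_done())
E
```

```text
[[ 0.5523 -0.2133]
 [ 0.5523 -0.2135]
 [ 0.5523 -0.2133]
 [ 0.5523 -0.2133]
 [ 0.5523 -0.2134]
 [ 0.5522 -0.2133]]
the job is handed in; nothing more can be done
None
```

The wide door hangs released, still and upright on both pins, measured fully down; the narrow door has not moved, and the job is handed in, but no verdict came back.

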